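# Walk a heavy riser block home in its dock and lock it

## Task

Bring the heavy grey riser block into its dock: walk it forward until its front face rests squarely on both rest buttons between the side rails, and only then swing the keeper arm all the way shut behind it. Wafer needles are down on the probe station next door, so never press or bump the block with more than 25 N: it is too heavy to lift or to shove straight at that, but pushed at one rear corner and then the other it swings ahead a bit at a time. Leave the loupe, the screw dish and the little tube where they stand, and let go of everything at the end.

Things in the scene. Friction and masses are not known exactly. Their poses are not given: they have to be found in the camera images.
- block: Loose riser block, about 5 kg: grey casting 100 deep (x) x 220 wide (y) x 64 mm high, steel top with tapped holes, on four 24 mm feet at x +-20, y +-50. Flat faces 8 to 56 mm up. Origin: centre of underside; x = forward (back face x = -50), y left. A push at the middle takes 27 to 33 N; one square to the back 9 mm from a corner 11 to 16 N: it turns about a point 42 mm beyond the middle.
- dock: Fixed aluminium dock. Origin: on the table, where the block's origin is when home; x = the way in, y left. Two rest buttons (14 mm round, 30 mm up) at x = +50, y = +-50 stop the block's front face. Side rails 26 mm high, x +10 to +70, inner faces y = +-124 (14 mm play a side), flaring to y = +-142 at x = -25.
- keeper_pivot (a point): Top of the keeper's vertical pivot, 34 mm up, at x = -61.5, y = +155 in the dock's frame. The keeper is a flat steel arm 18 mm wide, 20 to 30 mm above the table, reaching 97 mm from the pivot.
- keeper_knob (a point): Centre of the black upright grip knob at the keeper arm's free end, 85 mm from the pivot axis: 16 mm round, 38 to 66 mm above the table.
- keeper (a joint): Keeper angle, rad: 0 = wide open, arm pointing from the pivot to the dock's -x and 0.35 rad towards its +y; grows anticlockwise seen from above; 1.92 = shut against its stop, arm along the dock's -y, 2.5 mm behind the back face of a block that is home (it meets a block further back). Stays where left; about 1 N at the knob turns it.
- loupe: Bystander: black stand loupe, 35 mm round, 42 mm tall; origin at the centre of its underside.
- screw_dish: Bystander: shallow aluminium dish with tiny screws, 55 mm round, 13 mm high; origin at the centre of its underside.
- tube: Bystander: upright capped grey tube, 20 mm round, 64 mm tall; origin at the centre of its underside.

How it is judged:
On the way:
1. the block sits squarely on both rest buttons while the keeper is still open (x of block in the frame of dock above -0.004 m and angle between the x axis of block and the x axis of dock, either way round below 0.03 rad and value of joint keeper below 1.2 rad), for 0.2 s.
At the end, for the whole second after the job is handed in: The block's origin is at most 4 mm short and 4 mm past home along the dock's x and between the rails (within 16 mm sideways), square to the dock within 0.03 rad, flat and at rest; the keeper joint is above 1.82 rad; the robot has let go (x of block in the frame of dock between -0.004 and 0.004 m and y of block in the frame of dock between -0.016 and 0.016 m and angle between the x axis of block and the x axis of dock, either way round below 0.03 rad and angle between block's own z axis and vertical below 0.03 rad and value of joint keeper above 1.82 rad and linear speed of block below 0.01 m/s); the robot touches nothing.
It fails at once if the robot presses on the block with more than 25 N (contact force between any of the fingers, the arm and block above 25 N).
It fails at once if the loupe, the screw dish or the tube is moved by more than 15 mm (distance of any of loupe, screw_dish, tube from where it was at the start of the episode above 0.015 m).
It also fails if it takes over 72 s, if anything falls off the work surface, if the arm or the gripper's body presses on something with over 40 N, if the wrist force passes 120 N, or if a joint passes its speed limit or range.

## Robot

A 7-joint arm with a two-finger parallel gripper is mounted at the origin on a cart in front of the work surface, level with it; the furniture and walls round the work are solid. World frame = base frame: x ahead of the robot, y to its left, z up, the work surface at z = 0. Lengths are in m, angles in rad, forces in N, time in s.
With the tool pointing down it reaches from about 0.375 to 0.925 m from the base axis. Payload 3.1 kg.
Tool frame: the origin (TCP) lies at the very end of the fingers, on their centre line; the grasp point (between the pads) lies bot.tcp_to_grasp behind it (bot.tcp_to_grasp is the distance from the TCP to the grasp point, in m); z points along the fingers, y is the line along which they close (so a half turn about z gives the same grasp; the last joint's range is limited). The gripper opens to 85 mm and grips with 20 to 120 N. Pads are 22 mm wide; open, the fingers measure 114 mm over their backs; the gripper's body (76 mm by 85 mm) begins 54 mm behind the grasp point. The pads swing forward as they close: fully open they stand 13 mm farther back than shut.
Start: joints at [1.168, 0.383, 0.044, 1.598, -0.018, 1.161, -0.05], TCP at [0.195, -0.62, 0.231] pointing down, gripper open.
Joint ranges: [-2.61, 2.61], [-0.41, 2.15], [-1.48, 1.57], [0, 2.5], [-1.57, 4.71], [0.05, 1.97], [-2.85, 2.85]. Speed limits (rad/s): [2.79, 2.79, 3.14, 3.14, 3.14, 3.14, 3.14].

## Interface

Orientations are given as [roll, pitch, yaw] about the fixed x, y, z axes, in that order (R = Rz(yaw) Ry(pitch) Rx(roll)).
In Python, from plant import bot gives the robot as it stands.
- The arm moves only by the shell command python3 -m jog 'ROWS' [FORCE]. ROWS is JSON, a list that holds one entry, the list of rows, each a list of 5 numbers: the shift along the world's x, y, z in mm, then the turn about the world's z in degrees, then the opening, from -1 (shut) to 1 (fully open), so that 0 is half open. A call has 1 to 5 rows; each row is the pose to reach, as a shift and turn from the pose commanded when the call began; what a row does not reach only later rows make up. A row lasts 1/12 s, in which the tool goes at most 41.7 mm and 7.16 degrees, less where a joint would pass 70% of its speed; a pose out of reach is approached as far as the arm can. A call with a gripper value outside its range is refused whole. The fingers move at their own pace and stop on an object; FORCE is the grip in N (left out, the last holds). Time passes only in rows, so rows that repeat a pose let the fingers close. It gives the time, the measured TCP pose, the force, the opening and the grip force at its end, in the units of the state.
- bot.sense(): the state, without advancing time (a new reading comes with each control period).
- bot.read_camera(name): name is "side" or "top"; returns a dict with "pixels" (400x640x3 uint8, red, green, blue), "mtx" (3x3 intrinsics, pixels), "position" and "rotation" of the camera in the world. Camera axes: x right, y down, z forward; pixel columns grow to the right and rows downward; lengths in m; the calibration is good to about 2 mm. A picture is of the moment at which its call begins. There is no depth.
- bot.sign_off(): hands the job in; it is judged then, once.
The state is a dict: "clock": time; "joints": joint angles; "qvel": joint speeds; "effort": joint torques, N m; "ee_pos": TCP position; "ee_rot": TCP orientation; "contact_force": force on the tool from outside, world axes, zero at the start; "torque": the same for the moment, N m; "finger_gap": finger opening in m; "grasp_force": force on a finger pad.
Only numpy, scipy, OpenCV 4.12 (cv2) and the standard library are available. Lean on these libraries where they do the work, as an engineer would, in place of code of your own. Each camera call takes 0.05 s, during which the arm holds its last target. There are 200 camera calls.

## Working session

There is one attempt and no reset: what is moved stays moved. The work goes in short steps, Python scripts to look and compute and a shell command to move; the robot and the scene stay as the last step left them, time stands still between calls to the robot, and variables do not carry over. Pictures are saved under pics/ and viewed, at most 10 in all, crops included, and the job is handed in when it is done.

```bash
mkdir -p pics; ls; python3 - <<'E'
from plant import bot
import cv2
for n in("top","side"):
    c=bot.read_camera(n); cv2.imwrite(f"pics/{n}0.png",c["pixels"][:,:,::-1]); print(n,c["mtx"].tolist(),c["position"],c["rotation"])
s=bot.sense();print(s,bot.tcp_to_grasp)
E
```

```text
pics
top [[405.1895972280121, 0.0, 318.1588342321493], [0.0, 405.1895972280121, 206.54476976631588], [0.0, 0.0, 1.0]] [0.45831954 0.11272669 1.00609586] [-3.03258284 -0.00874081 -1.58009263]
side [[423.00948857270834, 0.0, 319.3144129466703], [0.0, 423.00948857270834, 200.30755610537793], [0.0, 0.0, 1.0]] [ 1.44447031 -0.06165895  0.45137183] [-1.95792796  0.00890039  1.39767759]
{'clock': 0.1, 'joints': array([ 1.16824802,  0.38379094,  0.0438399 ,  1.59940587, -0.01790995,
        1.16119783, -0.04988237]), 'qvel': array([-0.00063505, -0.00233929,  0.00033622, -0.00414233,  0.00069292,
       -0.00018921,  0.00145458]), 'effort': array([ 3.04458641e-03, -4.34725571e+01,  1.02949273e+00, -2.50451821e+01,
        1.08661491e-02,  5.44550596e-03,  5.73001486e-06]), 'ee_pos': array([ 0.19477955, -0.61923882,  0.2299936 ]), 'ee_rot': array([-3.13918614e+00,  1.19882393e-04,  3.04839121e-01]), 'contact_force': array([ 0.0337851 , -0.02679454, -0.6252967 ]), 'torque': array([-0.02275819, -0.01553955,  0.02424452]), 'grasp_force': 0.0, 'finger_gap': 0.08549559227129148} 0.0187
```

View pics/top0.png

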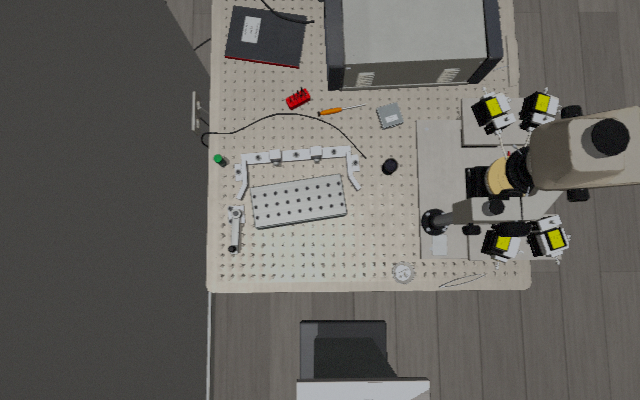

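View pics/side0.png

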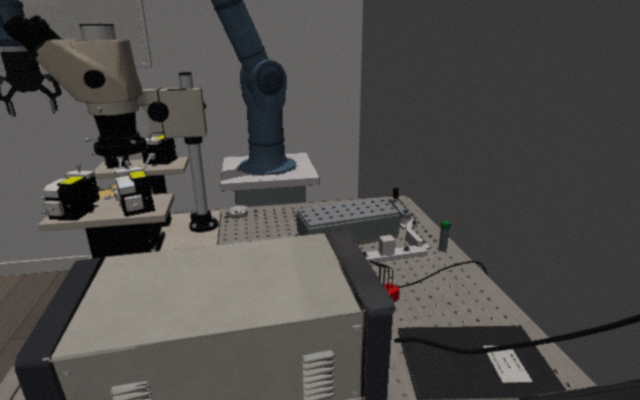

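The top view shows the dock (240-360, 150-190), the block (250-347, 176-228), the keeper open with its knob near (233,249), the tube (219,160), the loupe (390,166) and the dish (403,272). I'll enlarge this area to measure it.

```bash
cat > h.py <<'E'
import numpy as np, cv2
from scipy.spatial.transform import Rotation as R
from plant import bot
def ray(c,u,v,z):
    Rm=np.array(c["rotation"]); Rm=R.from_euler('xyz',Rm).as_matrix() if Rm.ndim==1 else Rm
    d=Rm@np.linalg.inv(c["mtx"])@[u,v,1]; p=np.array(c["position"]); return (p+d*(z-p[2])/d[2])[:2]
def proj(c,P):
    Rm=R.from_euler('xyz',c["rotation"]).as_matrix(); q=(np.array(P)-c["position"])@Rm@c["mtx"].T; return q[...,:2]/q[...,2:]
def crop(c,name,u0,v0,w,h,k):
    cv2.imwrite(f"pics/{name}.png",cv2.resize(c["pixels"][v0:v0+h,u0:u0+w,::-1],None,fx=k,fy=k,interpolation=cv2.INTER_CUBIC))
E
python3 - <<'E'
from h import *
c=bot.read_camera("top"); crop(c,"t1",210,140,160,120,5)
E
```

```text
(no output)
```

View pics/t1.png

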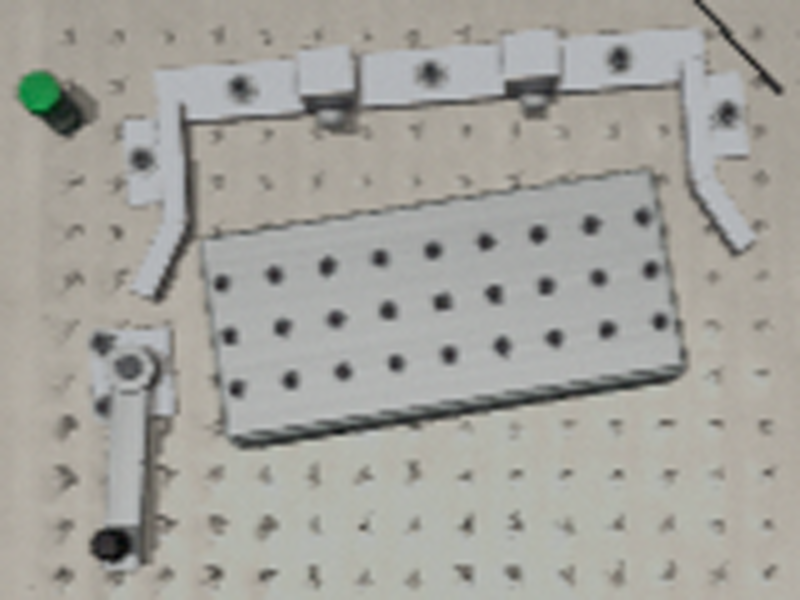

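```bash
cat > fit.py <<'E'
from h import *
from scipy.optimize import least_squares
def fit(c,pts,x0,w=None):
    P=np.array([p[:3] for p in pts])/1000; uv=np.array([p[3:5] for p in pts])
    def W(q): a=q[2]; r=np.array([[np.cos(a),-np.sin(a)],[np.sin(a),np.cos(a)]]); return np.c_[P[:,:2]@r.T+q[:2],P[:,2]]
    f=lambda q:(proj(c,W(q))-uv).ravel()
    s=least_squares(f,x0,loss='soft_l1',x_scale=[.1,.1,.1]); return s.x,f(s.x).reshape(-1,2)
def rel(d,b):
    a=d[2];e=b[:2]-d[:2];return np.array([1e3*(np.cos(a)*e[0]+np.sin(a)*e[1]),1e3*(-np.sin(a)*e[0]+np.cos(a)*e[1]),b[2]-d[2]])
def blk(c,corn,x0):  # FL FR BR BL top corners full px
    L=[(50,110,64),(50,-110,64),(-50,-110,64),(-50,110,64)]
    return fit(c,[(*l,*u) for l,u in zip(L,corn)],x0)
E
python3 - <<'E'
from fit import *
c=bot.read_camera("top"); g=lambda x,y:(210+(x+.5)/5-.5,140+(y+.5)/5-.5)
b,r=blk(c,[g(203,240),g(653,170),g(685,370),g(235,437)],[.4,.2,0]); print("block",b,r.round(2).tolist())
k=.35
d,r=fit(c,[(-61.5,155,34,*g(130,367)),(10,124,26,*g(190,232)),(10,-124,26,*g(693,190)),(-25,142,26,*g(158,298)),(-25,-142,26,*g(738,252)),
 (50,50,30,*g(335,122)),(50,-50,30,*g(537,109)),(-61.5-85*np.cos(k),155+85*np.sin(k),66,*g(112,545))],[.5,.2,0]); print("dock",d,r.round(2).tolist())
print("rel",rel(d,b)); np.save("dock.npy",d)
print("knob direct",ray(c,*g(112,545),.066),"pivot",ray(c,*g(130,367),.034))
print("tube",ray(c,*g(42,92),.064),"loupe",ray(c,390,166,.042),"dish",ray(c,403,272,.013))
R2=lambda p:(d[:2]+np.array([[np.cos(d[2]),-np.sin(d[2])],[np.sin(d[2]),np.cos(d[2])]])@np.array(p)/1e3).round(4)
print("back corners of block home",R2((-50,110)),R2((-50,-110)))
E
```

```text
block [0.57616584 0.14929015 0.15001645] [[-1.22, -0.73], [1.15, -1.21], [1.8, 0.43], [-1.56, 1.93]]
dock [0.62072165 0.1506228  0.07504294] [[0.55, 1.19], [0.04, -1.6], [0.4, -1.47], [-0.01, -0.04], [0.04, -0.41], [-0.09, 1.57], [0.21, 0.87], [-9.01, -0.19]]
rel [-44.53033191   2.01155911   0.07497351]
knob direct [0.46533248 0.30293595] pivot [0.55066865 0.30194322]
tube [0.67880915 0.33932813] loupe [ 0.66116536 -0.07174336] dish [ 0.4053925  -0.10140781]
back corners of block home [0.5626 0.2566] [0.5791 0.0372]
```

```bash
python3 - <<'E'
from fit import *
c=bot.read_camera("top"); s=bot.read_camera("side"); g=lambda x,y:(210+(x+.5)/5-.5,140+(y+.5)/5-.5)
d,r=fit(c,[(-61.5,155,34,*g(130,367)),(10,124,26,*g(190,232)),(10,-124,26,*g(693,190)),(-25,142,26,*g(158,298)),(-25,-142,26,*g(738,252)),
 (50,50,28,*g(335,127)),(50,-50,28,*g(537,113))],[.5,.2,0]); print("dock",d,r.round(2).tolist()); np.save("dock.npy",d)
b=np.array([0.57616584,0.14929015,0.15001645]); print(rel(d,b))
a=b[2]; M=np.array([[np.cos(a),-np.sin(a)],[np.sin(a),np.cos(a)]])
for y in (110,-110): print("corner",y,b[:2]+M@[-.05,y/1e3])
for u,v in((435,222),(417,260),(485,250),(550,245),(500,115)): print((u,v),ray(c,u,v,0).round(3),ray(c,u,v,.15).round(3))
for z in(.0,.1,.2,.3,.4,.5): print(z,proj(s,[[.42,-.17,z],[.37,-.37,z],[.195,-.62,z]]).round().tolist())
E
```

```text
dock [0.62037864 0.15105514 0.06735618] [[0.15, 0.86], [-0.13, -1.85], [0.29, -0.95], [-0.29, -0.33], [-0.17, 0.18], [-0.04, 0.71], [0.2, 0.52]]
[-44.23133622   1.21476157   0.08266027]
corner 110 [0.51028743 0.25058198]
corner -110 [0.54316739 0.03305288]
(435, 222) [ 0.527 -0.188] [ 0.517 -0.143]
(417, 260) [ 0.434 -0.14 ] [ 0.437 -0.102]
(485, 250) [ 0.457 -0.309] [ 0.457 -0.247]
(550, 245) [ 0.467 -0.472] [ 0.466 -0.385]
(500, 115) [ 0.801 -0.367] [ 0.75  -0.295]
0.0 [[211.0, 218.0], [133.0, 217.0], [56.0, 199.0]]
0.1 [[207.0, 182.0], [126.0, 180.0], [47.0, 166.0]]
0.2 [[202.0, 142.0], [119.0, 142.0], [38.0, 131.0]]
0.3 [[197.0, 100.0], [111.0, 100.0], [28.0, 93.0]]
0.4 [[192.0, 54.0], [102.0, 55.0], [18.0, 53.0]]
0.5 [[186.0, 4.0], [93.0, 6.0], [6.0, 9.0]]
```

```bash
python3 -m jog '[[[-10,40,0,0,-1],[-20,80,0,0,-1],[-30,120,0,0,-1],[-40,160,0,0,-1],[-45,200,0,0,-1]]]'
python3 -m jog '[[[25,25,0,0,-1],[50,50,0,0,-1],[75,75,0,0,-1],[100,100,0,0,-1],[120,120,0,0,-1]]]'
python3 -m jog '[[[18,30,0,-3,-1],[36,60,0,-5,-1],[54,90,0,-8,-1],[72,120,0,-10,-1],[90,150,0,-13.3,-1]]]'
```

```text
clock: 0.72
ee_pos: [0.1486, -0.4182, 0.2309]
ee_rot: [-3.141, 0.001, 0.303]
contact_force: [1.5, 0.3, 0.1]
finger_gap: 0.0255
grasp_force: 0.0
clock: 1.13
ee_pos: [0.2717, -0.2979, 0.2317]
ee_rot: [3.141, -0.001, 0.307]
contact_force: [1.1, -0.0, -0.1]
finger_gap: 0.0001
grasp_force: 0.0
clock: 1.55
ee_pos: [0.3607, -0.1485, 0.2315]
ee_rot: [3.141, -0.001, 0.07]
contact_force: [0.9, -0.3, 0.5]
finger_gap: -0.0001
grasp_force: 0.0
```

```bash
python3 -m jog '[[[8,40,0,0,-1],[16,80,0,0,-1],[24,120,0,0,-1],[32,160,0,0,-1],[40,200,0,0,-1]]]'
python3 -m jog '[[[8,40,0,0,-1],[16,80,0,0,-1],[24,120,0,0,-1],[32,160,0,0,-1],[40,192,0,0,-1]]]'
python3 -m jog '[[[0,0,-40,0,-1],[0,0,-80,0,-1],[0,0,-120,0,-1],[0,0,-160,0,-1],[0,0,-198,0,-1]]]'
python3 -m jog '[[[10,0,0,0,-1],[20,0,0,0,-1],[30,0,0,0,-1],[35,0,0,0,-1],[38,0,0,0,-1]]]'
python3 - <<'E'
from h import *
c=bot.read_camera("top"); crop(c,"t2",210,140,160,120,5)
E
```

```text
clock: 1.97
ee_pos: [0.4001, 0.0518, 0.2317]
ee_rot: [3.14, -0.001, 0.072]
contact_force: [1.4, -0.6, -0.3]
finger_gap: -0.0003
grasp_force: 0.0
clock: 2.38
ee_pos: [0.4401, 0.2453, 0.2319]
ee_rot: [-3.14, -0.002, 0.074]
contact_force: [0.5, 0.8, 0.2]
finger_gap: 0.0003
grasp_force: 0.0
clock: 2.8
ee_pos: [0.44, 0.2417, 0.0313]
ee_rot: [3.141, 0.0, 0.072]
contact_force: [0.4, -0.7, 0.4]
finger_gap: 0.0001
grasp_force: 0.0
clock: 3.22
ee_pos: [0.4825, 0.2429, 0.0364]
ee_rot: [-3.139, -0.007, 0.07]
contact_force: [-0.1, 0.6, 0.2]
finger_gap: 0.0001
grasp_force: 0.0
```

View pics/t2.png

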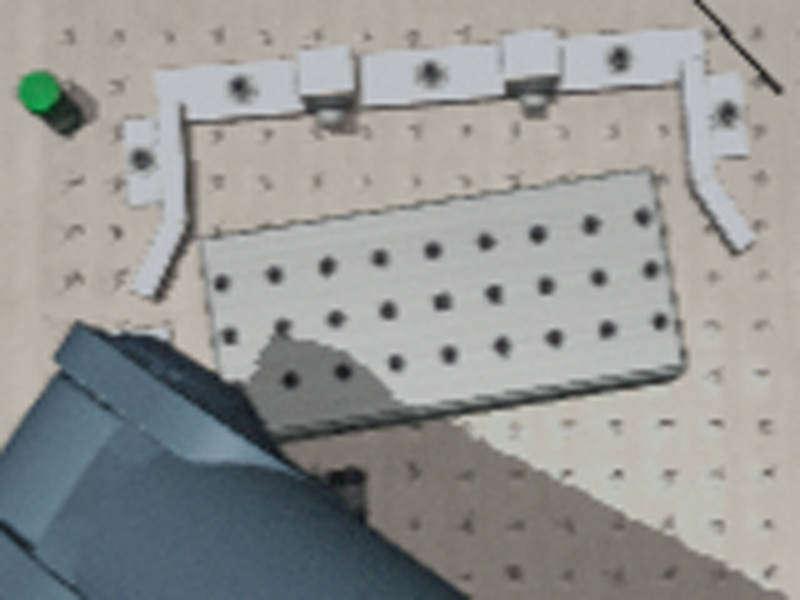

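The arm hides the left part of the block, but the block hasn't moved: its front-right corner is still at (653,170) and its back-right at (685,370). I'll approach gently and watch the force.

```bash
python3 -m jog '[[[2,0,-3,0,-1],[4,0,-3,0,-1],[6,0,-3,0,-1],[8,0,-3,0,-1],[9,0,-3,0,-1]]]'
for i in 1 2; do python3 -m jog '[[[1,0,0,0,-1],[2,0,0,0,-1],[3,0,0,0,-1],[4,0,0,0,-1],[5,0,0,0,-1]]]'; done
```

```text
clock: 3.68
ee_pos: [0.4872, 0.2419, 0.0303]
ee_rot: [3.142, -0.0, 0.073]
contact_force: [-0.7, 0.1, -0.6]
finger_gap: -0.0002
grasp_force: 0.0
clock: 4.1
ee_pos: [0.4921, 0.242, 0.0302]
ee_rot: [-3.142, 0.0, 0.073]
contact_force: [-0.5, 0.5, 0.5]
finger_gap: 0.0001
grasp_force: 0.0
clock: 4.52
ee_pos: [0.4972, 0.242, 0.0303]
ee_rot: [-3.142, -0.0, 0.073]
contact_force: [-0.1, 0.8, -1.2]
finger_gap: 0.0004
grasp_force: 0.0
```

```bash
for i in 1 2; do python3 -m jog '[[[1,0,0,0,-1],[2,0,0,0,-1],[3,0,0,0,-1],[4,0,0,0,-1],[5,0,0,0,-1]]]' | egrep 'ee_pos|contact'; done
```

```text
ee_pos: [0.5022, 0.242, 0.0303]
contact_force: [0.4, 0.1, 0.2]
ee_pos: [0.5027, 0.2421, 0.0298]
contact_force: [-9.7, -1.5, 8.7]
```

```bash
for i in 1 2 3; do python3 -m jog '[[[1,0,0,0,-1],[2,0,0,0,-1],[3,0,0,0,-1],[4,0,0,0,-1],[5,0,0,0,-1]]]' | egrep 'ee_pos|contact'; done
```

```text
ee_pos: [0.5027, 0.2421, 0.0294]
contact_force: [-17.6, -2.5, 11.4]
ee_pos: [0.5059, 0.2438, 0.0293]
contact_force: [-19.3, -0.1, 12.7]
ee_pos: [0.51, 0.2457, 0.0293]
contact_force: [-19.6, 2.2, 12.1]
```

```bash
python3 -m jog '[[[0,0,1,0,-1],[0,0,2,0,-1],[0,0,2,0,-1]]]' | egrep 'ee_pos|rot|contact'; python3 -m jog '[[[0,0,1,0,-1],[0,0,2,0,-1],[0,0,2,0,-1]]]' | egrep 'ee_pos|rot|contact'
```

```text
ee_pos: [0.5111, 0.2459, 0.0295]
ee_rot: [-3.139, 0.016, 0.079]
contact_force: [-12.9, 4.3, -0.7]
ee_pos: [0.5112, 0.2445, 0.0307]
ee_rot: [-3.14, 0.017, 0.078]
contact_force: [-11.4, 5.9, -3.6]
```

```bash
for i in 1 2 3; do python3 -m jog '[[[1.5,0.4,0,0,-1],[3,0.8,0,0,-1],[4.5,1.2,0,0,-1],[6,1.6,0,0,-1],[7.5,2,0,0,-1]]]' | egrep 'ee_pos|contact'; done
```

```text
ee_pos: [0.5181, 0.2469, 0.0307]
contact_force: [-12.8, 4.2, -3.2]
ee_pos: [0.5256, 0.2493, 0.0307]
contact_force: [-13.4, 4.8, -4.0]
ee_pos: [0.5334, 0.2515, 0.0307]
contact_force: [-12.7, 4.0, -3.0]
```

```bash
python3 -m jog '[[[-12,0,0,0,-1],[-24,0,0,0,-1],[-50,0,0,0,-1],[-80,0,0,0,-1],[-85,-40,0,0,-1]]]' | egrep 'ee_pos|contact'
python3 -m jog '[[[0,-40,0,0,-1],[0,-80,0,0,-1],[0,-120,0,0,-1],[0,-150,0,0,-1],[0,-168,0,0,-1]]]' | egrep 'ee_pos|contact'
python3 - <<'E'
from h import *
c=bot.read_camera("top"); crop(c,"t3",210,140,160,120,5)
E
```

```text
ee_pos: [0.4539, 0.219, 0.0356]
contact_force: [-0.5, 1.2, -0.2]
ee_pos: [0.4598, 0.0347, 0.0341]
contact_force: [0.4, -0.9, -0.6]
```

View pics/t3.png

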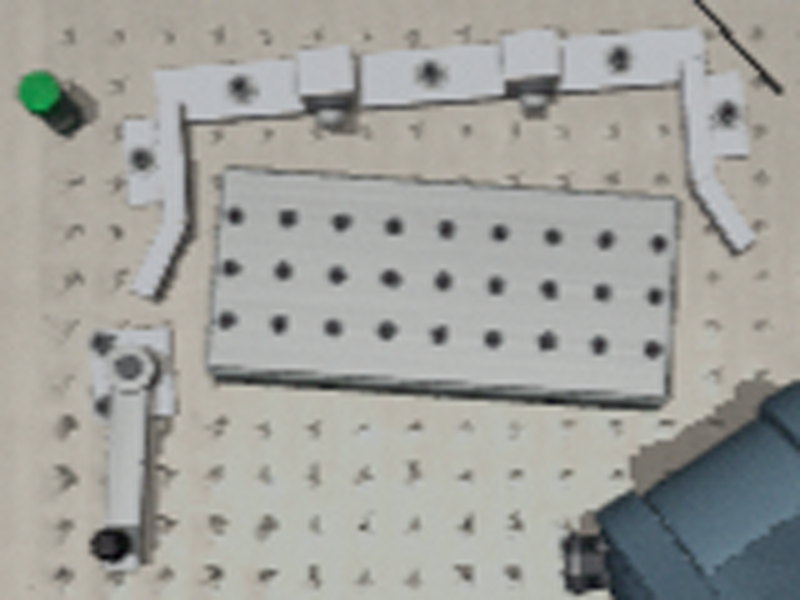

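The block swung clockwise. Its top corners are now FL (225,168), FR (678,200), BR (665,400) and BL (208,368) in the crop, and the keeper hasn't moved.

```bash
cat > where.py <<'E'
from fit import *
def where(corn,c=None):
    c=c or bot.read_camera("top"); g=lambda x,y:(210+(x+.5)/5-.5,140+(y+.5)/5-.5)
    b,r=blk(c,[g(*p) for p in corn],[.6,.15,0]); d=np.load("dock.npy"); a=b[2]; M=np.array([[np.cos(a),-np.sin(a)],[np.sin(a),np.cos(a)]])
    print("block",b.round(4),"rel",rel(d,b).round(3),r.round(1).tolist())
    for y in(110,-110): print("back corner",y,(b[:2]+M@[-.05,y/1e3]).round(4))
E
python3 - <<'E'
from where import *
where([(225,168),(678,200),(665,400),(208,368)])
E
```

```text
block [ 0.5861  0.1496 -0.0816] rel [-34.333   0.88   -0.149] [[-1.1, -1.3], [1.4, -0.9], [1.2, 1.3], [-1.5, 0.8]]
back corner 110 [0.5452 0.2633]
back corner -110 [0.5273 0.0441]
```

```bash
python3 -m jog '[[[15,9,0,0,-1],[30,9,0,0,-1],[42,9,0,0,-1],[48,9,0,0,-1],[50,9,0,0,-1]]]' | egrep 'ee_pos|contact'
for i in 1 2 3; do python3 -m jog '[[[1,0,0,0,-1],[2,0,0,0,-1],[3,0,0,0,-1],[4,0,0,0,-1],[5,0,0,0,-1]]]' | egrep 'ee_pos|contact'; done
```

```text
ee_pos: [0.5113, 0.0503, 0.0347]
contact_force: [-0.1, 0.9, -0.6]
ee_pos: [0.5142, 0.0489, 0.0342]
contact_force: [-0.3, -0.8, 0.2]
ee_pos: [0.5186, 0.0488, 0.0341]
contact_force: [-3.1, -0.1, 2.7]
ee_pos: [0.5187, 0.0484, 0.0331]
contact_force: [-12.9, -1.1, 7.9]
```

```bash
python3 -m jog '[[[0,0,1,0,-1],[0,0,2,0,-1],[0,0,3,0,-1],[1,0,3,0,-1],[2,-0.5,3,0,-1]]]' | egrep 'ee_pos|contact'
for i in 1 2; do python3 -m jog '[[[1.5,-0.4,0,0,-1],[3,-0.8,0,0,-1],[4.5,-1.2,0,0,-1],[6,-1.6,0,0,-1],[7.5,-2,0,0,-1]]]' | egrep 'ee_pos|contact'; done
```

```text
ee_pos: [0.5187, 0.0484, 0.0345]
contact_force: [-11.1, 0.8, 3.2]
ee_pos: [0.5236, 0.0463, 0.0345]
contact_force: [-15.1, -1.0, 9.2]
ee_pos: [0.531, 0.0437, 0.0345]
contact_force: [-15.9, -0.8, 8.8]
```

Steady at about 18 N in total. I'll ease z up a little more and continue.

```bash
python3 -m jog '[[[1.5,-0.4,1,0,-1],[3,-0.8,2,0,-1],[4.5,-1.2,2.5,0,-1],[6,-1.6,2.5,0,-1],[7.5,-2,2.5,0,-1]]]' | egrep 'ee_pos|contact'
for i in 1 2 3; do python3 -m jog '[[[1.5,-0.4,0,0,-1],[3,-0.8,0,0,-1],[4.5,-1.2,0,0,-1],[6,-1.6,0,0,-1],[7.5,-2,0,0,-1]]]' | egrep 'ee_pos|contact'; done
```

```text
ee_pos: [0.5394, 0.0411, 0.0355]
contact_force: [-10.9, -0.8, -1.7]
ee_pos: [0.5464, 0.0392, 0.0355]
contact_force: [-11.5, -1.6, -0.1]
ee_pos: [0.554, 0.0373, 0.0356]
contact_force: [-11.6, -0.6, -0.4]
ee_pos: [0.5618, 0.0358, 0.0356]
contact_force: [-10.6, -0.5, -1.3]
```

```bash
python3 -m jog '[[[-12,0,0,0,-1],[-30,0,0,0,-1],[-65,0,0,0,-1],[-100,0,0,0,-1],[-100,40,0,0,-1]]]' | egrep 'ee_pos|contact'
python3 -m jog '[[[0,40,0,0,-1],[0,80,0,0,-1],[0,120,0,0,-1],[0,160,0,0,-1],[0,172,0,0,-1]]]' | egrep 'ee_pos|contact'
python3 -m jog '[[[12,0,0,0,-1],[24,0,0,0,-1],[32,0,0,0,-1],[36,0,0,0,-1],[37,0,0,0,-1]]]' | egrep 'ee_pos|contact'
for i in 1 2 ; do python3 -m jog '[[[1,0,0,0,-1],[2,0,0,0,-1],[3,0,0,0,-1],[4,0,0,0,-1],[5,0,0,0,-1]]]' | egrep 'ee_pos|contact'; done
```

```text
ee_pos: [0.4596, 0.0637, 0.035]
contact_force: [-1.1, -1.6, -1.2]
ee_pos: [0.4713, 0.258, 0.0415]
contact_force: [0.0, 0.8, -0.1]
ee_pos: [0.5099, 0.2478, 0.0397]
contact_force: [-0.6, -0.8, 0.4]
ee_pos: [0.5126, 0.2484, 0.0397]
contact_force: [-2.2, -0.0, 2.1]
ee_pos: [0.5128, 0.2483, 0.0392]
contact_force: [-12.2, -1.3, 10.9]
```

```bash
python3 -m jog '[[[0,0,1,0,-1],[0,0,2,0,-1],[0,0,3,0,-1],[0,0,4,0,-1],[1,0,4,0,-1]]]' | egrep 'ee_pos|contact'
for i in 1 2; do python3 -m jog '[[[1.5,0.3,0,0,-1],[3,0.6,0,0,-1],[4.5,0.9,0,0,-1],[6,1.2,0,0,-1],[7.5,1.5,0,0,-1]]]' | egrep 'ee_pos|contact'; done
```

```text
ee_pos: [0.5128, 0.248, 0.0411]
contact_force: [-9.0, -0.1, -0.4]
ee_pos: [0.5162, 0.2499, 0.041]
contact_force: [-14.3, -0.6, 4.7]
ee_pos: [0.5232, 0.2534, 0.0411]
contact_force: [-15.4, 2.7, 3.2]
```

```bash
python3 -m jog '[[[1.5,0.3,1,0,-1],[3,0.6,1,0,-1],[4.5,0.9,1,0,-1],[6,1.2,1,0,-1],[7.5,1.5,1,0,-1]]]' | egrep 'ee_pos|contact'
for i in 1 2 3; do python3 -m jog '[[[1.5,0.3,0,0,-1],[3,0.6,0,0,-1],[4.5,0.9,0,0,-1],[6,1.2,0,0,-1],[7.5,1.5,0,0,-1]]]' | egrep 'ee_pos|contact'; done
```

```text
ee_pos: [0.5308, 0.2563, 0.0414]
contact_force: [-12.7, 4.4, -2.6]
ee_pos: [0.5384, 0.2589, 0.0414]
contact_force: [-12.7, 5.2, -4.4]
ee_pos: [0.5462, 0.2611, 0.0415]
contact_force: [-11.2, 6.1, -5.6]
ee_pos: [0.5539, 0.263, 0.0415]
contact_force: [-10.8, 6.7, -4.7]
```

Left corner pushed 41 mm. I'll retreat to the right side and look.

```bash
python3 -m jog '[[[-12,0,0,0,-1],[-30,0,0,0,-1],[-60,0,-4,0,-1],[-85,0,-4,0,-1],[-85,-40,-4,0,-1]]]' | egrep 'ee_pos|contact'
python3 -m jog '[[[0,-40,0,0,-1],[0,-80,0,0,-1],[0,-120,0,0,-1],[0,-150,0,0,-1],[0,-176,0,0,-1]]]' | egrep 'ee_pos|contact'
python3 - <<'E'
from h import *
c=bot.read_camera("top"); crop(c,"t4",210,140,160,120,5)
E
```

```text
ee_pos: [0.4726, 0.229, 0.0419]
contact_force: [-0.2, 1.0, 0.8]
ee_pos: [0.48, 0.0379, 0.0408]
contact_force: [0.5, 0.2, -0.1]
```

View pics/t4.png

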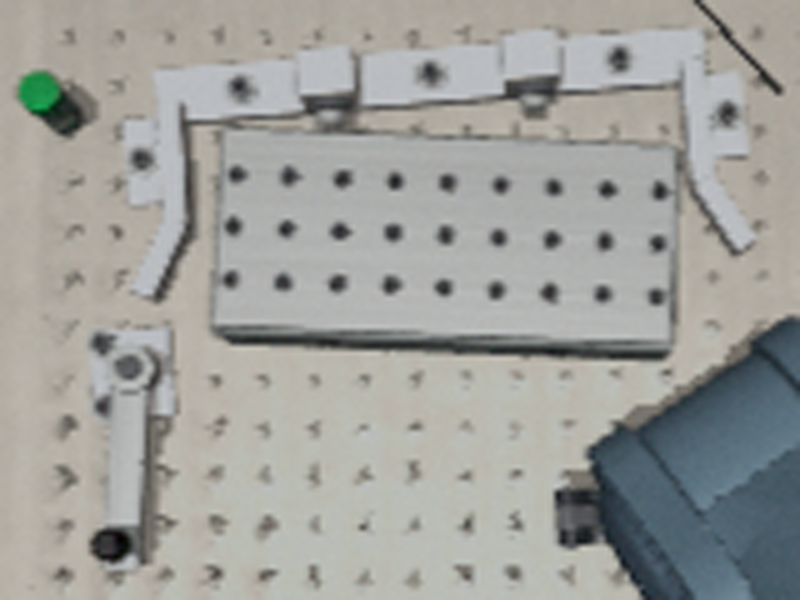

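The block is further in, with corners FL (222,128), FR (678,148), BR (669,348) and BL (213,328). Its front is nearing the left button.

```bash
python3 - <<'E'
from where import *
where([(222,128),(678,148),(669,348),(213,328)])
E
```

```text
block [ 0.6079  0.1489 -0.0532] rel [-12.627  -1.316  -0.121] [[-0.8, -1.2], [1.0, -1.0], [1.2, 1.1], [-1.6, 0.9]]
back corner 110 [0.5638 0.2614]
back corner -110 [0.5521 0.0417]
```

```bash
python3 -m jog '[[[20,6,0,0,-1],[38,6,0,0,-1],[50,6,0,0,-1],[56,6,0,0,-1],[57,6,0,0,-1]]]' | egrep 'ee_pos|contact'
for i in 1 2 ; do python3 -m jog '[[[1,0,0,0,-1],[2,0,0,0,-1],[3,0,0,0,-1],[4,0,0,0,-1],[5,0,0,0,-1]]]' | egrep 'ee_pos|contact'; done
```

```text
ee_pos: [0.5384, 0.0483, 0.0412]
contact_force: [-0.5, 0.6, -0.4]
ee_pos: [0.5411, 0.0474, 0.0407]
contact_force: [-0.6, -0.2, -0.2]
ee_pos: [0.5436, 0.0473, 0.0402]
contact_force: [-6.8, -0.9, 4.6]
```

```bash
python3 -m jog '[[[0,0,1,0,-1],[0,0,2,0,-1],[0,0,3,0,-1],[1,0,4,0,-1],[2,0,5,0,-1]]]' | egrep 'ee_pos|contact'
for i in 1 2 3; do python3 -m jog '[[[1.2,-0.3,0,0,-1],[2.4,-0.6,0,0,-1],[3.6,-0.9,0,0,-1],[4.8,-1.2,0,0,-1],[6,-1.5,0,0,-1]]]' | egrep 'ee_pos|contact'; done
```

```text
ee_pos: [0.5437, 0.0476, 0.0435]
contact_force: [-8.4, 0.4, -6.1]
ee_pos: [0.5471, 0.0462, 0.0434]
contact_force: [-11.8, 0.8, 1.9]
ee_pos: [0.553, 0.0441, 0.0434]
contact_force: [-13.0, 0.2, 1.9]
ee_pos: [0.5588, 0.0422, 0.0434]
contact_force: [-13.5, 0.0, 3.5]
```

```bash
for i in 1 2; do python3 -m jog '[[[1,-0.3,0.2,0,-1],[2,-0.6,0.4,0,-1],[3,-0.9,0.6,0,-1],[4,-1.2,0.8,0,-1],[5,-1.5,1,0,-1]]]' | egrep 'ee_pos|contact'; done
```

```text
ee_pos: [0.5642, 0.0405, 0.0435]
contact_force: [-9.7, -1.1, -5.4]
ee_pos: [0.5693, 0.0387, 0.044]
contact_force: [-10.1, -0.1, -5.6]
```

```bash
for i in 1 2; do python3 -m jog '[[[0.6,-0.2,0,0,-1],[1.2,-0.4,0,0,-1],[1.8,-0.6,0,0,-1],[2.4,-0.8,0,0,-1],[3,-0.9,0,0,-1]]]' | egrep 'ee_pos|contact'; done
```

```text
ee_pos: [0.5722, 0.0379, 0.044]
contact_force: [-9.6, 0.4, -5.9]
ee_pos: [0.5753, 0.0371, 0.044]
contact_force: [-9.3, 0.1, -6.0]
```

```bash
for i in 1; do python3 -m jog '[[[0.6,-0.2,0,0,-1],[1.2,-0.4,0,0,-1],[1.8,-0.6,0,0,-1],[2.4,-0.8,0,0,-1],[3,-0.9,0,0,-1]]]' | egrep 'ee_pos|contact'; done
python3 -m jog '[[[-12,0,0,0,-1],[-30,0,0,0,-1],[-65,0,-5,0,-1],[-90,0,-5,0,-1],[-90,40,-5,0,-1]]]' | egrep 'ee_pos|contact'
python3 -m jog '[[[0,40,0,0,-1],[0,80,0,0,-1],[0,120,0,0,-1],[0,160,0,0,-1],[0,170,0,0,-1]]]' | egrep 'ee_pos|contact'
```

```text
ee_pos: [0.5774, 0.0366, 0.0439]
contact_force: [-11.2, -0.4, -3.7]
ee_pos: [0.491, 0.0653, 0.0404]
contact_force: [0.8, -1.7, -1.4]
ee_pos: [0.4971, 0.2585, 0.0458]
contact_force: [-0.8, 1.0, 0.6]
```

```bash
python3 -m jog '[[[14,-3,0,0,-1],[26,-3,0,0,-1],[34,-3,0,0,-1],[38,-3,0,0,-1],[39,-3,0,0,-1]]]' | egrep 'ee_pos|contact'
for i in 1 2 ; do python3 -m jog '[[[1,0,0,0,-1],[2,0,0,0,-1],[3,0,0,0,-1],[4,0,0,0,-1],[5,0,0,0,-1]]]' | egrep 'ee_pos|contact'; done
```

```text
ee_pos: [0.5367, 0.2441, 0.0433]
contact_force: [0.4, 0.1, 0.1]
ee_pos: [0.5375, 0.2442, 0.0426]
contact_force: [-5.2, -1.2, 3.8]
ee_pos: [0.5376, 0.2444, 0.0421]
contact_force: [-13.6, -2.5, 9.9]
```

```bash
python3 -m jog '[[[0,0,1,0,-1],[0,0,2,0,-1],[0,0,3,0,-1],[0,0,4,0,-1],[0,0,5,0,-1]]]' | egrep 'ee_pos|contact'
for i in 1 2 3; do python3 -m jog '[[[1,0.3,0,0,-1],[2,0.6,0,0,-1],[3,0.9,0,0,-1],[4,1.2,0,0,-1],[5,1.5,0,0,-1]]]' | egrep 'ee_pos|contact'; done
```

```text
ee_pos: [0.5376, 0.2433, 0.0444]
contact_force: [-6.5, 0.4, -4.2]
ee_pos: [0.5396, 0.2444, 0.0443]
contact_force: [-11.9, -2.5, 2.3]
ee_pos: [0.5443, 0.2468, 0.0444]
contact_force: [-12.2, -0.4, 1.5]
ee_pos: [0.5491, 0.2491, 0.0444]
contact_force: [-13.1, 0.8, 1.5]
```

```bash
for i in 1 2; do python3 -m jog '[[[0.6,0.2,0.2,0,-1],[1.2,0.4,0.4,0,-1],[1.8,0.6,0.6,0,-1],[2.4,0.8,0.8,0,-1],[3,0.9,1,0,-1]]]' | egrep 'ee_pos|contact'; done
```

```text
ee_pos: [0.5523, 0.2505, 0.0445]
contact_force: [-10.4, 1.2, -4.8]
ee_pos: [0.5554, 0.2514, 0.0452]
contact_force: [-10.5, 2.0, -5.4]
```

```bash
for i in 1 2; do python3 -m jog '[[[0.6,0.1,0,0,-1],[1.2,0.2,0,0,-1],[1.8,0.3,0,0,-1],[2.4,0.4,0,0,-1],[3,0.5,0,0,-1]]]' | egrep 'ee_pos|contact'; done
```

```text
ee_pos: [0.5572, 0.2521, 0.0451]
contact_force: [-11.4, 1.1, -2.7]
ee_pos: [0.5572, 0.2522, 0.0451]
contact_force: [-17.8, -0.0, 1.3]
```

The left side has met its button: the force rose with no motion. I'll back off and look from the right side.

```bash
python3 -m jog '[[[-12,0,0,0,-1],[-30,0,0,0,-1],[-60,0,-4,0,-1],[-80,0,-4,0,-1],[-80,-40,-4,0,-1]]]' | egrep 'ee_pos|contact'
python3 -m jog '[[[0,-40,0,0,-1],[0,-80,0,0,-1],[0,-120,0,0,-1],[0,-150,0,0,-1],[0,-170,0,0,-1]]]' | egrep 'ee_pos|contact'
python3 - <<'E'
from h import *
c=bot.read_camera("top"); crop(c,"t5",210,140,160,120,5)
E
```

```text
ee_pos: [0.4852, 0.2232, 0.047]
contact_force: [0.5, 1.2, 0.0]
ee_pos: [0.4918, 0.0365, 0.0455]
contact_force: [-0.1, 1.0, 0.4]
```

View pics/t5.png

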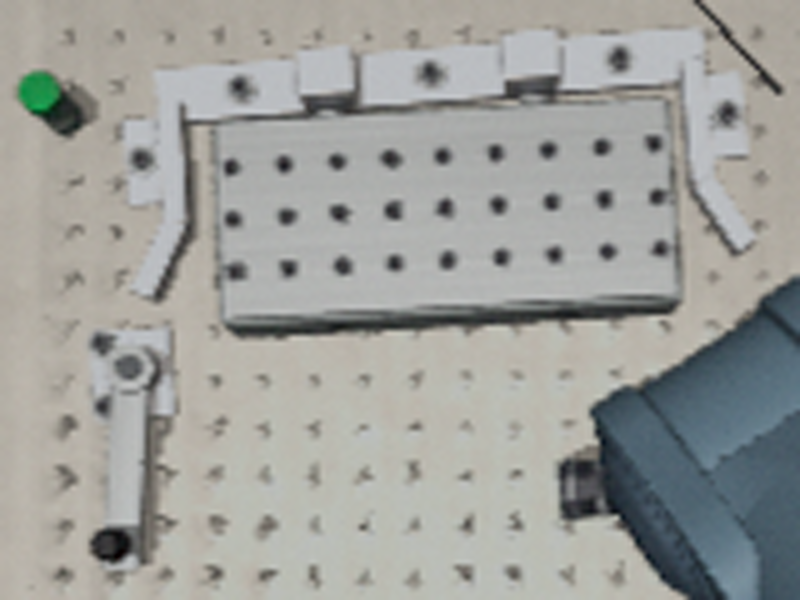

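```bash
python3 - <<'E'
from where import *
where([(217,120),(667,98),(678,298),(227,320)])
E
python3 -m jog '[[[20,6,0,0,-1],[40,6,0,0,-1],[54,6,0,0,-1],[61,6,0,0,-1],[63,6,0,0,-1]]]' | egrep 'ee_pos|contact'
```

```text
block [0.6216 0.1478 0.0432] rel [ 1.043 -3.352 -0.024] [[-1.4, -0.9], [1.5, -1.1], [1.8, 0.7], [-1.9, 1.1]]
back corner 110 [0.5669 0.2555]
back corner -110 [0.5764 0.0357]
ee_pos: [0.5564, 0.0489, 0.0462]
contact_force: [0.1, -0.1, -0.2]
```

```bash
python3 -m jog '[[[1,-2,0,0,-1],[3,-4,0,0,-1],[5,-6,0,0,-1],[7,-6,0,0,-1],[9,-6,0,0,-1]]]' | egrep 'ee_pos|contact'
for i in 1 2 ; do python3 -m jog '[[[0.8,0,0.4,0,-1],[1.6,0,0.8,0,-1],[2.4,0,1.2,0,-1],[3.2,0,1.6,0,-1],[4,0,2,0,-1]]]' | egrep 'ee_pos|contact'; done
```

```text
ee_pos: [0.5633, 0.0411, 0.0457]
contact_force: [-1.1, -0.6, -0.3]
ee_pos: [0.5671, 0.0416, 0.0477]
contact_force: [-1.2, 1.1, 0.1]
ee_pos: [0.5673, 0.0416, 0.0479]
contact_force: [-6.8, 0.9, -3.6]
```

```bash
for i in 1 2 ; do python3 -m jog '[[[0.8,0,0.2,0,-1],[1.6,0,0.4,0,-1],[2.4,0,0.6,0,-1],[3.2,0,0.8,0,-1],[4,0,1,0,-1]]]' | egrep 'ee_pos|contact'; done
```

```text
ee_pos: [0.5677, 0.0415, 0.0479]
contact_force: [-10.8, -0.9, -0.5]
ee_pos: [0.5713, 0.0404, 0.048]
contact_force: [-9.6, -0.3, -3.9]
```

```bash
for i in 1 2 ; do python3 -m jog '[[[0.6,0,0,0,-1],[1.2,0,0,0,-1],[1.8,0,0,0,-1],[2.4,0,0,0,-1],[3,0,0,0,-1]]]' | egrep 'ee_pos|contact'; done
```

```text
ee_pos: [0.572, 0.0402, 0.0479]
contact_force: [-14.7, -1.9, 1.6]
ee_pos: [0.5721, 0.0402, 0.0479]
contact_force: [-21.2, -1.8, 8.9]
```

```bash
python3 -m jog '[[[-12,0,0,0,-1],[-30,0,0,0,-1],[-65,0,-4,0,-1],[-90,0,-4,0,-1],[-90,40,-4,0,-1]]]' | egrep 'ee_pos|contact'
python3 -m jog '[[[0,40,0,0,-1],[0,80,0,0,-1],[0,120,0,0,-1],[0,160,0,0,-1],[0,170,0,0,-1]]]' | egrep 'ee_pos|contact'
python3 -m jog '[[[14,-3,0,0,-1],[28,-3,0,0,-1],[42,-3,0,0,-1],[52,-3,0,0,-1],[56,-3,0,0,-1]]]' | egrep 'ee_pos|contact'
```

```text
ee_pos: [0.4901, 0.0695, 0.0451]
contact_force: [0.3, -1.1, -0.5]
ee_pos: [0.4961, 0.2623, 0.0505]
contact_force: [-1.1, 0.5, -0.5]
ee_pos: [0.5549, 0.2485, 0.0485]
contact_force: [0.4, -1.0, -0.3]
```

```bash
for i in 1 2 3; do python3 -m jog '[[[0.6,0,0.2,0,-1],[1.2,0,0.4,0,-1],[1.8,0,0.6,0,-1],[2.4,0,0.8,0,-1],[3,0,1,0,-1]]]' | egrep 'ee_pos|contact|clock'; done
```

```text
clock: 36.15
ee_pos: [0.554, 0.2487, 0.0488]
contact_force: [-0.5, -0.1, 0.2]
clock: 36.57
ee_pos: [0.5551, 0.2486, 0.0491]
contact_force: [-5.3, 0.8, 1.2]
clock: 36.98
ee_pos: [0.5551, 0.2485, 0.0491]
contact_force: [-9.1, -0.8, 1.6]
```

```bash
for i in 1 2; do python3 -m jog '[[[0.4,0,0.1,0,-1],[0.8,0,0.2,0,-1],[1.2,0,0.3,0,-1],[1.6,0,0.4,0,-1],[2,0,0.5,0,-1]]]' | egrep 'ee_pos|contact|clock'; done
```

```text
clock: 37.4
ee_pos: [0.5552, 0.2485, 0.0491]
contact_force: [-11.5, -1.5, 2.3]
clock: 37.82
ee_pos: [0.5554, 0.2487, 0.0492]
contact_force: [-13.0, -0.8, 2.9]
```

```bash
for i in 1 2; do python3 -m jog '[[[0.4,0,0.1,0,-1],[0.8,0,0.2,0,-1],[1.2,0,0.3,0,-1],[1.6,0,0.4,0,-1],[2,0,0.5,0,-1]]]' | egrep 'ee_pos|contact|clock'; done
```

```text
clock: 38.23
ee_pos: [0.5564, 0.2491, 0.0493]
contact_force: [-13.2, -1.5, 2.6]
clock: 38.65
ee_pos: [0.5564, 0.2491, 0.0493]
contact_force: [-17.0, -0.6, 2.5]
```

Both sides are seated by feel: the right stopped at 0.5721 and the left at 0.5564, with force rising and no motion. I'll back off, rise, and check with a picture before moving the keeper.

```bash
python3 -m jog '[[[-12,0,0,0,-1],[-30,0,0,0,-1],[-65,0,20,0,-1],[-95,0,50,0,-1],[-104,0,90,0,0]]]' | egrep 'ee_pos|contact'
python3 -m jog '[[[0,-40,10,0,0],[0,-80,10,0,0],[0,-120,10,0,0],[0,-160,10,0,0],[0,-180,10,0,0]]]' | egrep 'ee_pos|finger'
python3 - <<'E'
from h import *
c=bot.read_camera("top"); crop(c,"t6",210,140,160,120,5)
E
```

```text
ee_pos: [0.4579, 0.2472, 0.14]
contact_force: [0.2, 0.1, 0.4]
ee_pos: [0.4657, 0.0622, 0.1531]
finger_gap: 0.0428
```

View pics/t6.png

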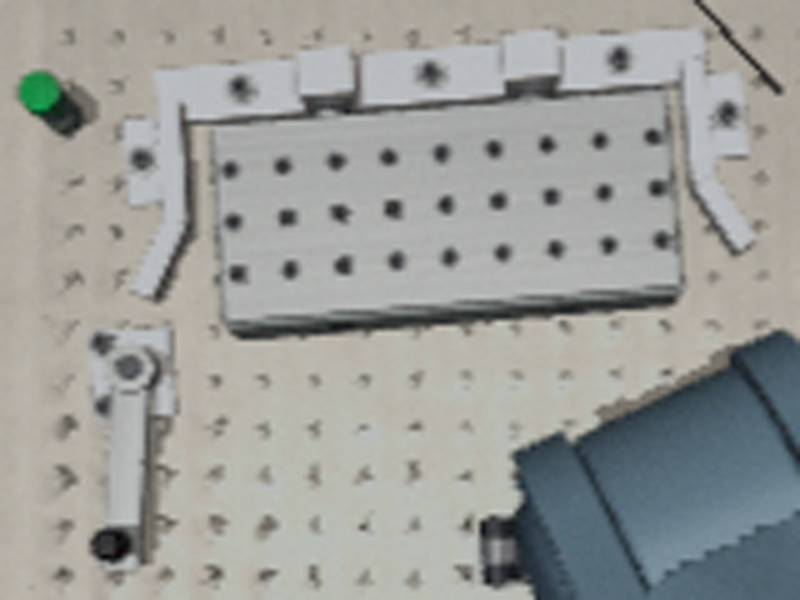

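The block is square on both buttons: its front edge runs (214,123) to (666,90), parallel to the dock bar, and the keeper is still open with its knob at (112,545). Next I grasp the knob.

```bash
python3 - <<'E'
from where import *
where([(214,123),(666,90),(679,289),(226,323)])
E
python3 -m jog '[[[0,40,0,0,0],[0,80,0,0,0],[0,120,0,0,0],[0,160,0,0,0],[0,200,0,0,0]]]' | egrep 'ee_pos'
python3 -m jog '[[[0,34,0,0,0],[0,34,0,0,0],[0,34,0,0,0]]]' | egrep 'ee_pos|rot|finger'
```

```text
block [0.623 0.148 0.068] rel [ 2.394e+00 -3.199e+00  1.000e-03] [[-1.3, -0.9], [1.0, -1.1], [1.9, 0.8], [-1.2, 1.1]]
back corner 110 [0.5656 0.2544]
back corner -110 [0.5806 0.0349]
ee_pos: [0.4651, 0.2719, 0.1535]
ee_pos: [0.4634, 0.3079, 0.1537]
ee_rot: [-3.138, -0.002, 0.081]
finger_gap: 0.0427
```

```bash
python3 -m jog '[[[-1,0,-30,0,0],[-1,0,-60,0,0],[-1,0,-70,0,0],[-1,0,-70,0,0]]]' | egrep 'ee_pos|contact'
```

```text
ee_pos: [0.462, 0.2995, 0.0797]
contact_force: [-1.4, -0.5, -0.1]
```

```bash
python3 -m jog '[[[0,2,-10,0,0],[0,2,-20,0,0],[0,2,-31,0,0],[0,2,-31,0,0]]]' | egrep 'ee_pos|contact'
python3 -m jog '[[[0,0,0,0,-1],[0,0,0,0,-1],[0,0,0,0,-1],[0,0,0,0,-1],[0,0,0,0,-1]]]' 20
```

```text
ee_pos: [0.4629, 0.3036, 0.0502]
contact_force: [-0.4, -1.2, -0.5]
clock: 41.33
ee_pos: [0.4639, 0.3051, 0.0523]
ee_rot: [-3.141, -0.001, 0.073]
contact_force: [0.2, 0.4, 0.1]
finger_gap: 0.0146
grasp_force: 20.5
```

```bash
python3 -m jog '[[[0.2,-8.5,0,0,-1],[1.2,-16.9,0,0,-1],[3.1,-25.2,0,0,-1],[5.8,-33.3,0,0,-1],[9.2,-41,0,0,-1]]]'| egrep 'ee_pos|contact|finger_gap'
python3 -m jog '[[[4.2,-7.4,0,0,-1],[9.2,-14.3,0,0,-1],[14.8,-20.7,0,0,-1],[21,-26.5,0,0,-1],[27.7,-31.7,0,0,-1]]]'| egrep 'ee_pos|contact|finger_gap'
```

```text
ee_pos: [0.4728, 0.2632, 0.0522]
contact_force: [-1.9, 3.3, 2.9]
finger_gap: 0.0151
ee_pos: [0.5015, 0.2312, 0.0521]
contact_force: [-1.1, 4.1, 4.1]
finger_gap: 0.0151
```

```bash
python3 -m jog '[[[7.3,-4.4,0,0,-1],[14.9,-8.1,0,0,-1],[22.9,-11,0,0,-1],[31.2,-13.1,0,0,-1],[37,-14,0,0,-1]]]'| egrep 'ee_pos|contact|finger_gap'
```

```text
ee_pos: [0.5383, 0.218, 0.0519]
contact_force: [-2.4, 3.8, 5.9]
finger_gap: 0.0149
```

Following well. I'll finish the arc slowly, feeling for the stop.

```bash
python3 -m jog '[[[2.5,-0.2,0,0,-1],[5,-0.4,0,0,-1],[7.5,-0.5,0,0,-1],[10,-0.5,0,0,-1],[12,-0.4,0,0,-1]]]'| egrep 'ee_pos|contact|finger_gap'
python3 -m jog '[[[0.8,0,0,0,-1],[1.6,0,0,0,-1],[2.4,0,0,0,-1],[3.2,0.1,0,0,-1],[4,0.1,0,0,-1]]]'| egrep 'ee_pos|contact|finger_gap'
```

```text
ee_pos: [0.5495, 0.2175, 0.0518]
contact_force: [-2.1, 1.5, 5.8]
finger_gap: 0.0155
ee_pos: [0.5533, 0.2176, 0.0519]
contact_force: [-3.4, 2.2, 5.4]
finger_gap: 0.0148
```

```bash
python3 -m jog '[[[0.8,0.1,0,0,-1],[1.6,0.1,0,0,-1],[2.4,0.2,0,0,-1],[3.2,0.2,0,0,-1],[4,0.3,0,0,-1]]]'| egrep 'ee_pos|contact|finger_gap'
```

```text
ee_pos: [0.556, 0.2177, 0.0517]
contact_force: [-5.5, 1.6, 9.2]
finger_gap: 0.0153
```

```bash
python3 -m jog '[[[0.8,0,0,0,-1],[1.6,0,0,0,-1],[2.4,0,0,0,-1],[2.4,0,0,0,-1]]]'| egrep 'ee_pos|contact|finger_gap'
```

```text
ee_pos: [0.5561, 0.2177, 0.0517]
contact_force: [-8.8, 1.3, 12.2]
finger_gap: 0.0152
```

```bash
python3 -m jog '[[[-1.5,0,1,0,-1],[-3,0,2,0,-1],[-3,0,2,0,0],[-3,0,2,0,0],[-3,0,2,0,0]]]'| egrep 'ee_pos|contact|finger_gap'
python3 -m jog '[[[0,0,0,0,0],[0,0,0,0,0]]]'| egrep 'ee_pos|contact|finger_gap'
```

```text
ee_pos: [0.558, 0.2153, 0.0532]
contact_force: [0.6, -0.7, 0.4]
finger_gap: 0.0428
ee_pos: [0.5577, 0.2167, 0.0537]
contact_force: [-0.5, 0.1, -0.1]
finger_gap: 0.0425
```

Free of the knob. I'll rise, go back to the right and check.

```bash
python3 -m jog '[[[-3,0,10,0,0],[-3,0,40,0,0],[-3,0,80,0,0],[-30,-20,100,0,0],[-60,-40,110,0,0]]]'| egrep 'ee_pos|contact'
python3 -m jog '[[[-10,-40,10,0,0],[-20,-80,10,0,0],[-30,-120,10,0,0],[-30,-140,10,0,0],[-30,-150,10,0,0]]]'| egrep 'clock|ee_pos|contact'
python3 - <<'E'
from h import *
c=bot.read_camera("top"); crop(c,"t7",210,140,160,120,5)
E
```

```text
ee_pos: [0.5002, 0.1808, 0.1688]
contact_force: [0.2, -1.0, 0.5]
clock: 45.58
ee_pos: [0.466, 0.0232, 0.1741]
contact_force: [-0.7, -1.1, 0.1]
```

View pics/t7.png

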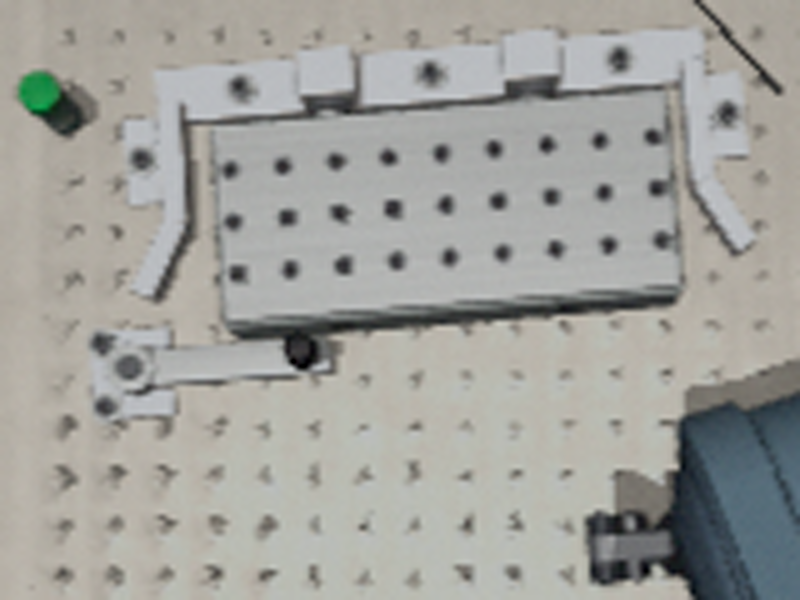

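The keeper lies along the back of the block, with the knob at (301,350) and the pivot at (130,367). The block hasn't moved. I'll check the keeper angle.

```bash
python3 - <<'E'
from h import *
c=bot.read_camera("top"); g=lambda x,y:(210+(x+.5)/5-.5,140+(y+.5)/5-.5)
k=ray(c,*g(301,350),.066);p=ray(c,*g(130,367),.034);d=np.load("dock.npy");v=k-p
a=np.arctan2(v[1],v[0])%(2*np.pi); print(k,p,np.linalg.norm(v),"keeper",a-(np.pi+.07-.35))
E
```

```text
[0.55490976 0.21628238] [0.55066865 0.30194322] 0.08576575883654641 keeper 1.9002664083230343
```

```bash
python3 -c "
from plant import bot
print(bot.sign_off())"
```

```text
the job is handed in; nothing more can be done
None
```

The job is handed in at about 46 s: the block sits square on both rest buttons (within about 0.001 rad by camera), the keeper is shut at about 1.90 rad, and the arm has let go; the highest force I read was about 23 N, and no verdict was returned.

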